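# Clear the spray gun and hold its stand-off gauge at the mark

### The job

Get the clamped spray gun ready for setting a prop at spraying distance: squeeze its trigger fully against its stop, keep it there a moment, and let it spring back. Then pull the sprung rod of the stand-off gauge beside it out of its tube until the black length band on the rod stands right at the tube's mouth, and finish while still holding the rod there by its grip; leave everything else where it is.

Things in the scene. Friction and masses are not known exactly. Their poses are not given: they have to be found in the camera images.
- gun: Metal spray gun lying on its side, clamped to a board. Origin on the board's top, z up, nozzle to -x, handle to -y. Barrel 32 mm thick along x at y +55 mm, z 29-61 mm (clamp bolts to z 68 mm, nozzle to x -98 mm). Handle y +45 to -70, x +2 to +26, z 32-58 mm. Trigger: flat steel blade, z 34-56 mm, in front (-x) of the handle, pivoted at x -15, y +42 mm.
- squeeze_point (a point): Fixed point of the gun (x +4, y -15, z +45 mm in its frame, same axes; 63 mm above the table). Go here from above, fingers closing along the gun's x. From here the handle's back is at x +22 mm, the trigger's front at about -37 mm free and -22 mm squeezed (44 mm over both). Free space under it, apart from the board 45 mm below.
- trigger (a joint): Sprung trigger, rad: 0 free (springs back by itself), 0.25 fully squeezed at its stop. Pushed at squeeze_point's y towards the handle (+x of the gun) it needs about 3.5 N to start, 7 N at the stop.
- trigger_tip (a point): Tip of the trigger blade (6 mm thick, 22 mm high), moves with it; at the height of squeeze_point.
- gauge: Stand-off gauge fixed on the board beside the gun, on either side: a level tube 24 mm thick (27 mm at the mouth), 178 mm long, on two posts, with a sprung steel rod coming out of its mouth. Origin on the board's top below the rod's grip when the rod is home, z up; the rod draws out along -x at z 60 mm; tube from x +48 to +226 mm.
- tube_mouth (a point): Centre of the tube's mouth, where the rod comes out (78 mm above the table). Axes as the gauge.
- rod_grip (a point): Middle of the grip on the rod's outer end, moves with the rod; axes as the gauge; 78 mm above the table. Flat-sided grey block 36 mm long (x), 16 mm wide (y), 22 mm high, with a round rubber foot 30 mm across, 6 mm thick at its outer (-x) end; 30 mm of bare 10 mm rod between grip and tube when home. Take it from above, fingers closing along y.
- rod (a joint): How far the rod is drawn out, m: 0 home, 0.14 end stop. A spring pulls it back: 2.4 N at home, 5.4 N at 0.100; let go, it runs home. Its length mark is a black band 6 mm wide round the rod, hidden in the tube at first; the band's middle is level with the tube's mouth at 0.100.
- board: Fixed plywood board, 420 x 420 mm, 18 mm thick, that carries gun and gauge. Origin on the table; it reaches from x = -170 to +250 mm and y = -210 to +210 mm.
- jar: Small glass jar, 42 mm thick, 45 mm high, on the board beyond gun and gauge. Origin under its centre. Bystander.
- cap_ring: Aluminium ring, 36 mm across, 16 mm high, on the near part of the board. Origin under its centre. Bystander.
- pump: Clear pump bottle, 42 mm thick, 135 mm high, standing on a plank at the left. Bystander.
- brush: Paint brush lying at the right. Bystander.
- flask: Black drinking flask, 72 mm thick, 240 mm high, at the left. Bystander.
- pitcher: Pink open pitcher, 110 mm across, 150 mm high, at the right. Bystander.
- block: Wood offcut, 90 x 50 x 35 mm, near left. Bystander.

How it is judged:
By the outcome, as a careful person would: the job done as asked, in the order asked, and still so for the second after the job is handed in, while the arm keeps its last pose, push and grip.
It also fails if it takes over 45 s, if anything falls off the work surface, if the arm or the gripper's body presses on something with over 40 N, if the wrist force passes 120 N, or if a joint passes its speed limit or range.

### The arm

A 6-joint arm with a two-finger parallel gripper is mounted at the origin on the work surface. World frame = base frame: x ahead of the robot, y to its left, z up, the work surface at z = 0. Lengths are in m, angles in rad, forces in N, time in s.
With the tool pointing down it reaches from about 0.3 to 0.875 m from the base axis. Payload 6.4 kg.
Tool frame: the origin (TCP) lies midway between the tips of the shut fingers; the grasp point (between the pads) lies 19 mm behind it; z points along the fingers, y is the line along which they close (so a half turn about z gives the same grasp; the last joint's range is limited). The gripper opens to 85 mm and grips with 20 to 120 N. Pads are 22 mm wide; open, the fingers measure 114 mm over their backs; the gripper's body (76 mm by 85 mm) begins 54 mm behind the grasp point. The pads swing forward as they close: fully open they stand 13 mm farther back than shut.
Start: joints at [-1.448, 0.181, 1.607, -0, 1.354, -0.206], TCP at [0.186, -0.544, 0.208] pointing down, gripper open.
Joint ranges: [-2.99, 2.99], [-0.89, 2.07], [0.3, 2.58], [-1.14, 4.28], [0, 2.63], [-3.12, 3.12]. Speed limits (rad/s): [2.57, 2.57, 3.01, 3.14, 3.14, 3.14].

### API

Orientations are given as a unit quaternion [w, x, y, z].
In Python, from cell import * gives the robot as it stands. The module is installed in compiled form; this text tells all that it offers.
- The arm moves only by the tool jog_arm, never from a script. Its argument "rows" is a list that holds one entry, the list of rows, each a list of 7 numbers: the turn, a rotation vector about the tool's x, y, z in degrees, then the shift along the tool's x, y, z in m, then the closure, from -1 (fully open) to 1 (shut). A call has 1 to 12 rows; each row shifts and turns the commanded pose from where the row before left it, along the tool's axes as they then stand; what a row does not reach is not made up. A row lasts 1/12 s, in which the tool goes at most 41.7 mm and 7.16 degrees, less where a joint would pass 70% of its speed; a pose out of reach is approached as far as the arm can. A call with a gripper value outside its range is refused whole. The fingers move at their own pace and stop on an object; "force" is the grip in N (left out, the last holds). Time passes only in rows, so rows that do not move let the fingers close. It gives the time, the measured TCP pose, the force, the opening and the grip force at its end, in the units of the state.
- read_state(): the state, without advancing time (a new reading comes with each control period).
- camera(name): name is "side" or "top" or "wrist"; returns the picture (480x640x3 uint8, red, green, blue); there is no depth.
- calibration(name): a dict with "fx", "fy", "cx", "cy" (pixels), "world_from_camera" (4x4, takes a point from camera to world coordinates). Camera axes: x right, y down, z forward; pixel columns grow to the right and rows downward; lengths in m; the calibration is good to about 2 mm. A picture is of the moment at which its call begins: read the wrist's pose just before it. calibration takes no time and is no camera call; for the wrist camera it gives the pose at the moment of the call.
- close_job(): hands the job in; it is judged then, once.
Trained networks look in the newest picture that a camera, given by its name, has taken for a name from the list of things; names that differ only in an ending like _2 or _b are one class to them, and where a whole thing is asked for, a point or a joint stands for the part that bears it (a point fixed in the world has none). Each returns a list of dicts, best first, with "score" (0 to 1); they miss things now and then, are a little off and sometimes report something else, mostly with a low value. They report only what shows in the picture. A call takes as long as a camera call.
- look_for(camera, thing): "bbox" ([left, top, right, bottom] as shares, 0 to 1, of the picture: columns of its width, rows of its height, round what is visible of it).
- silhouettes(camera, thing): "region" (480x640 bool, what is visible of it) and "bbox" ([left, top, right, bottom] as shares, 0 to 1, of the picture: columns of its width, rows of its height, round what is visible of it).
The state is a dict: "time_s": time; "qpos": joint angles; "dq": joint speeds; "effort": joint torques, N m; "ee_pos": TCP position; "tcp_rot": TCP orientation; "ft_force": force on the tool from outside, world axes, zero at the start; "wrist_torque": the same for the moment, N m; "finger_gap": finger opening in m; "grip_force": force on a finger pad.
Only numpy, scipy, OpenCV 4.12 (cv2) and the standard library are available. Lean on these libraries where they do the work, as an engineer would, in place of code of your own. Each camera call takes 0.05 s, during which the arm holds its last target. There are 200 camera calls.

## Working session

There is one attempt and no reset: what is moved stays moved. The work goes in short steps, Python scripts to look and compute and a tool call to move; the robot and the scene stay as the last step left them, time stands still between calls to the robot, and variables do not carry over. Pictures are saved under pics/ and viewed, at most 10 in all, crops included, and the job is handed in when it is done.

Besides the shell and the picture viewer there is one more tool, called as name(argument=value, ...) on one line, values as JSON. jog_arm: Moves the arm, as the interface text tells. Its arguments: {"type":"object","properties":{"rows":{"type":"array"},"force":{"type":"number"}},"required":["rows"]}

```bash
mkdir -p pics; python3 - <<'E'
from cell import *
import cv2,numpy as np
for c in("top","side"):
    im=camera(c);cv2.imwrite(f"pics/{c}0.png",im[:,:,::-1])
    k=calibration(c);print(c,k["fx"],k["cx"],k["cy"],np.round(k["world_from_camera"],3).tolist())
    for t in("gun","trigger","gauge","tube_mouth","rod_grip","trigger_tip","board","jar","cap_ring"):
        r=look_for(c,t)
        print(t,[(round(d["score"],2),[int(b*s) for b,s in zip(d["bbox"],(640,480,640,480))]) for d in r[:2]])
print(read_state())
E
```

```text
top 475.6356512219819 328.26998535146805 239.1476741946591 [[-0.004, -0.996, 0.093, 0.407], [-1.0, 0.003, -0.005, 0.05], [0.005, -0.093, -0.996, 1.44], [0.0, 0.0, 0.0, 1.0]]
gun [(0.87, [240, 191, 303, 255])]
trigger [(0.61, [257, 225, 281, 233]), (0.34, [305, 165, 317, 180])]
gauge [(0.6, [329, 149, 355, 231])]
tube_mouth [(0.67, [328, 150, 357, 236])]
rod_grip [(0.67, [243, 194, 303, 256]), (0.62, [331, 209, 342, 236])]
trigger_tip [(0.18, [326, 148, 358, 235])]
board [(0.57, [233, 143, 382, 290])]
jar [(0.63, [307, 166, 317, 181])]
cap_ring []
side 435.8908543611659 318.3357289054669 241.88416940403204 [[-0.695, -0.367, 0.618, -0.14], [-0.719, 0.349, -0.601, 0.714], [0.005, -0.862, -0.507, 0.628], [0.0, 0.0, 0.0, 1.0]]
gun [(0.97, [219, 246, 288, 303])]
trigger [(0.68, [245, 258, 277, 270])]
gauge [(0.55, [270, 196, 328, 242])]
tube_mouth [(0.85, [271, 197, 329, 244])]
rod_grip [(0.56, [312, 223, 329, 237])]
trigger_tip [(0.54, [250, 257, 278, 269]), (0.49, [221, 244, 290, 303])]
board [(0.68, [174, 210, 399, 338])]
jar [(0.66, [252, 220, 266, 240]), (0.31, [172, 205, 401, 332])]
cap_ring [(0.71, [317, 272, 334, 286])]
{'time_s': 1.0, 'qpos': array([-1.44832526e+00,  1.80799109e-01,  1.60698896e+00, -1.52196208e-05,
        1.35378428e+00, -2.06330549e-01]), 'dq': array([-0.00029604,  0.00024727, -0.00014528,  0.00187514,  0.00058261,
        0.00271406]), 'effort': array([-6.63946157e-04, -4.44854164e+01, -3.51688671e+01, -3.27796506e-04,
        7.36676575e-04,  1.74180491e-05]), 'ee_pos': array([ 0.18567074, -0.54422324,  0.2080943 ]), 'tcp_rot': array([ 9.83132088e-06,  9.86516329e-01,  1.63662865e-01, -7.85034390e-06]), 'ft_force': array([-0.18769514,  0.16551941, -0.00634522]), 'wrist_torque': array([-0.02895283, -0.06098296, -0.00430459]), 'grip_force': 0.0, 'finger_gap': 0.0854033613600788}
```

View pics/top0.png

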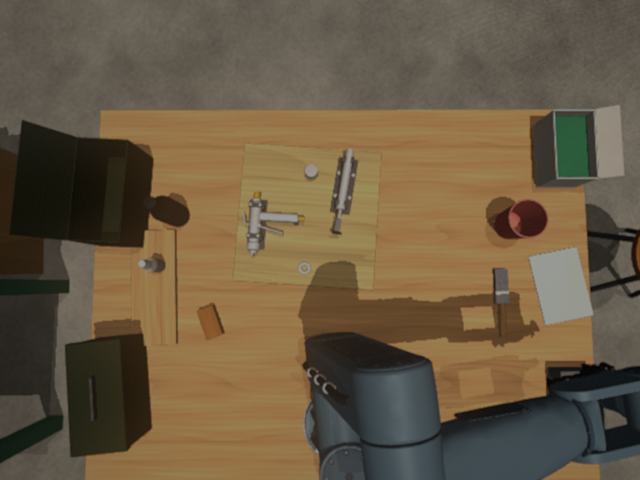

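View pics/side0.png

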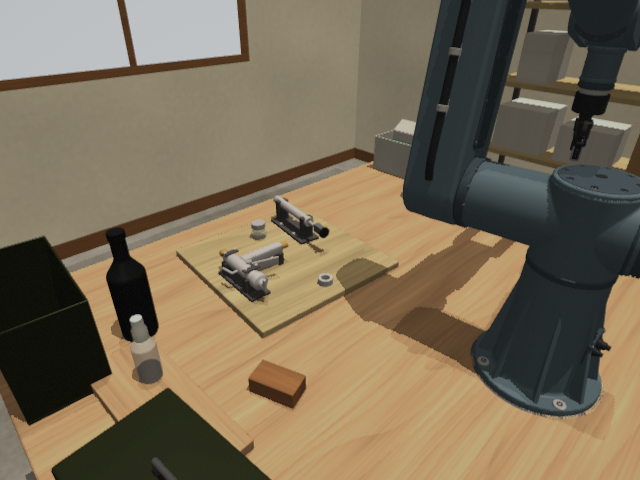

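```bash
cat >h.py <<'E'
import numpy as np
from cell import *
from scipy.spatial.transform import Rotation as R
def ray(k,u,v,z):
    T=np.array(k["world_from_camera"]);d=T[:3,:3]@[(u-k["cx"])/k["fx"],(v-k["cy"])/k["fy"],1];o=T[:3,3]
    return (o+d*(z-o[2])/d[2])
def proj(k,p):
    T=np.array(k["world_from_camera"]);c=T[:3,:3].T@(np.array(p)-T[:3,3])
    return k["fx"]*c[0]/c[2]+k["cx"],k["fy"]*c[1]/c[2]+k["cy"]
def rel(p,yaw):
    """turn (deg about tool z) and shift in the tool axes after that turn, to TCP p with tool x at yaw"""
    s=read_state();q=s["tcp_rot"];r=R.from_quat([*q[1:],q[0]])
    t=R.from_euler("z",yaw)*R.from_euler("x",np.pi)
    return np.round(np.degrees((r.inv()*t).as_rotvec()),2),np.round(t.inv().apply(np.array(p)-s["ee_pos"]),4),np.round(r.inv().apply(np.array(p)-s["ee_pos"]),4)
E
python3 - <<'E'
from h import *
import cv2
k=calibration("top")
for n,u,v,z in[("b",246,144,.018),("b",381,152,.018),("b",372,290,.018),("b",233,280,.018),("grip",337,228,.078),("tubeend",349,152,.078),("handle0",266,217,.063),("handleend",302,219,.063),("ring",305,268,.03),("jar",311,171,.05)]:
    print(n,ray(k,u,v,z).round(3))
w=calibration("wrist");s=read_state();q=s["tcp_rot"];r=R.from_quat([*q[1:],q[0]])
T=np.array(w["world_from_camera"]);print("wristcam in tool",r.inv().apply(T[:3,3]-s["ee_pos"]).round(3),(r.inv().as_matrix()@T[:3,:3]).round(2).tolist(),w["fx"])
print(rel([.50,.07,.30],1.5))
E
```

```text
b [0.833 0.293 0.018]
b [ 0.807 -0.12   0.018]
b [ 0.388 -0.087  0.018]
b [0.419 0.326 0.018]
grip [0.566 0.017 0.078]
tubeend [ 0.79  -0.019  0.078]
handle0 [0.601 0.224 0.063]
handleend [0.595 0.119 0.063]
ring [0.453 0.111 0.03 ]
jar [0.741 0.093 0.05 ]
wristcam in tool [ 0.067  0.    -0.166] [[-0.0, -0.96, -0.27], [1.0, -0.0, 0.0], [-0.0, -0.27, 0.96]] 346.4907486478292
(array([  0. ,   0. , -67.1]), array([ 0.6349,  0.2701, -0.0919]), array([ 0.4958, -0.4798, -0.0919]))
```

jog_arm(rows=[[[0, 0, 0, 0.0287, -0.0247, -0.0043, -1], [0, 0, 0, 0.0287, -0.0247, -0.0043, -1], [0, 0, 0, 0.0287, -0.0247, -0.0043, -1], [0, 0, 0, 0.0287, -0.0247, -0.0043, -1], [0, 0, 0, 0.0287, -0.0247, -0.0043, -1], [0, 0, 0, 0.0287, -0.0247, -0.0043, -1], [0, 0, 0, 0.0287, -0.0247, -0.0043, -1], [0, 0, 0, 0.0287, -0.0247, -0.0043, -1], [0, 0, 0, 0.0287, -0.0247, -0.0043, -1], [0, 0, 0, 0.0287, -0.0247, -0.0043, -1], [0, 0, 0, 0.0287, -0.0247, -0.0043, -1], [0, 0, 0, 0.0287, -0.0247, -0.0043, -1]]])

```text
time_s: 2.0
ee_pos: [0.4166, -0.1508, 0.2603]
tcp_rot: [0.0, 0.987, 0.164, 0.0]
ft_force: [1.0, -0.6, -0.3]
finger_gap: 0.0856
grip_force: 0.0
```

jog_arm(rows=[[[0, 0, 0, 0.0287, -0.0247, 0, -1], [0, 0, 0, 0.0287, -0.0247, 0, -1], [0, 0, 0, 0.0287, -0.0247, 0, -1], [0, 0, 0, 0.0287, -0.0247, 0, -1], [0, 0, 0, 0.0287, -0.0247, 0, -1], [0, 0, 0, 0.0287, -0.0247, 0, -1], [0, 0, 0, 0.0287, -0.0247, 0, -1], [0, 0, 0, 0.0287, -0.0247, 0, -1], [0, 0, -6, 0, 0, 0, -1], [0, 0, -6, 0, 0, 0, -1], [0, 0, -6, 0, 0, 0, -1], [0, 0, -6, 0, 0, 0, -1]]])

```text
time_s: 3.0
ee_pos: [0.5694, 0.1092, 0.2594]
tcp_rot: [-0.0, 0.93, 0.368, -0.0]
ft_force: [0.0, -0.2, 0.7]
finger_gap: 0.0856
grip_force: 0.0
```

jog_arm(rows=[[[0, 0, -6.2, 0, 0, 0, -1], [0, 0, -6.2, 0, 0, 0, -1], [0, 0, -6.2, 0, 0, 0, -1], [0, 0, -6.2, 0, 0, 0, -1], [0, 0, -6.2, 0, 0, 0, -1], [0, 0, -6.2, 0, 0, 0, -1], [0, 0, -6.2, 0, 0, 0, -1], [0, 0, 0, 0, 0, 0, -1], [0, 0, 0, 0, 0, 0, -1]]])

```text
time_s: 3.75
ee_pos: [0.5694, 0.1087, 0.2597]
tcp_rot: [0.0, 0.731, 0.682, -0.0]
ft_force: [0.2, 0.5, 0.4]
finger_gap: 0.0853
grip_force: 0.0
```

```bash
python3 - <<'E'
from h import *
import cv2
k=calibration("wrist")
im=camera("wrist");cv2.imwrite("pics/w1.png",im[:,:,::-1]);print(read_state()["ee_pos"],read_state()["tcp_rot"])
for t in("gun","trigger","gauge","tube_mouth","rod_grip","rod","board"):
    for d in silhouettes("wrist",t)[:2]:
        if t=="board":break
        m=d["region"].astype(np.uint8);c,_=cv2.findContours(m,0,1);c=max(c,key=cv2.contourArea)
        b=cv2.boxPoints(cv2.minAreaRect(c));print(t,round(d["score"],2),b.astype(int).tolist())
E
```

```text
[0.56941724 0.10868729 0.25968627] [-1.55039066e-05  7.31086788e-01  6.82284478e-01 -4.26417949e-06]
gun 0.23 [[309, 314], [315, 254], [547, 276], [541, 335]]
trigger 0.95 [[299, 150], [313, 69], [327, 71], [312, 152]]
trigger 0.39 [[222, 55], [352, -45], [476, 113], [346, 214]]
gauge 0.83 [[310, 314], [315, 254], [546, 276], [541, 335]]
tube_mouth 0.63 [[310, 314], [315, 255], [545, 275], [540, 334]]
rod_grip 0.86 [[311, 284], [378, 284], [378, 310], [311, 310]]
rod 0.74 [[311, 308], [312, 284], [377, 287], [376, 311]]
```

View pics/w1.png

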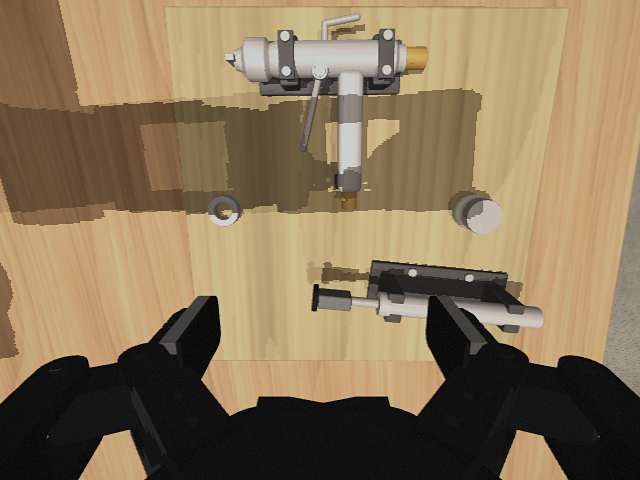

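```bash
python3 - <<'E'
from h import *
k=calibration("wrist")
P=lambda n,u,v,z:print(n,ray(k,u,v,z)[:2].round(4))
for b in((286,36),(387,35),(286,70),(387,69)):P("bolt",*b,.086)
a=ray(k,286,53,.086);b=ray(k,387,52,.086);print("gun yaw",np.degrees(np.arctan2(*(b-a)[1::-1])))
P("hL",339,120,.063);P("hR",362,120,.063);P("hL",338,170,.063);P("hR",361,170,.063);P("end",348,208,.063);P("blackend",348,191,.063)
P("pivot",320,71,.08);P("barrel top/bot",340,40,.063);P("",300,78,.063);P("nozzle",226,57,.063);P("tip",304,150,.063)
a=ray(k,381,304,.078);b=ray(k,540,317,.078);y=np.arctan2(*(b-a)[1::-1]);print("gauge yaw",np.degrees(y),a,b,np.linalg.norm(b-a))
P("foot",312,298,.078);P("foot2",318,298,.078);P("gripL",320,291,.089);P("gripR",351,292,.089);P("gripRb",351,309,.089)
import cv2
im=cv2.imread("pics/w1.png");o=np.hstack([cv2.resize(im[20:220,220:440],None,fx=2.6,fy=2.6,interpolation=2)[:,:],]);cv2.imwrite("pics/c1.png",o)
o=cv2.resize(im[250:340,295:560],None,fx=3,fy=3);cv2.imwrite("pics/c2.png",o)
E
```

```text
bolt [0.5473 0.2695]
bolt [0.6353 0.2645]
bolt [0.5448 0.2426]
bolt [0.6348 0.2374]
gun yaw -3.3076889871558266
hL [0.5909 0.1987]
hR [0.6136 0.1972]
hL [0.5872 0.1503]
hR [0.6108 0.1487]
end [0.5956 0.1102]
blackend [0.5964 0.1281]
pivot [0.575  0.2409]
barrel top/bot [0.5956 0.2692]
 [0.5556 0.2392]
nozzle [0.4873 0.2621]
tip [0.554  0.1724]
gauge yaw -8.932184905610036 [0.62569652 0.00426473 0.078     ] [ 0.8012036  -0.02331996  0.078     ] 0.17766162601111968
foot [0.5508 0.0165]
foot2 [0.5573 0.016 ]
gripL [0.5605 0.0289]
gripR [0.5929 0.0256]
gripRb [0.592 0.006]
```

View pics/c1.png

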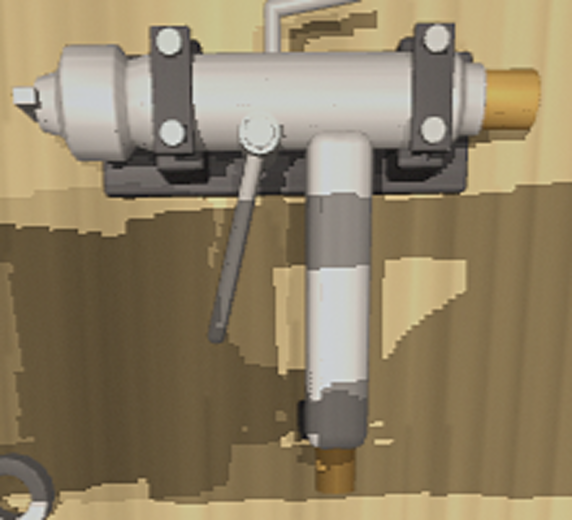

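View pics/c2.png

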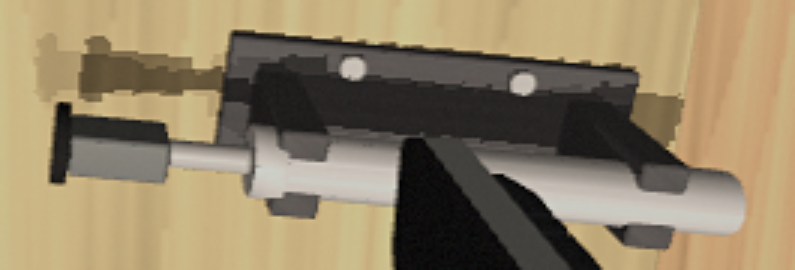

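```bash
python3 - <<'E'
from h import *
y=np.radians(86.5);S=np.array([.5905,.183]);gx=np.array([np.cos(np.radians(-3.5)),np.sin(np.radians(-3.5))])
print(rel([*(S-.003*gx),.11],y));print(rel([*(S-.003*gx),.04],y))
E
```

```text
(array([ 0. , -0. , -0.3]), array([0.0755, 0.0135, 0.1497]), array([0.0755, 0.0131, 0.1497]))
(array([ 0. , -0. , -0.3]), array([0.0755, 0.0135, 0.2197]), array([0.0755, 0.0131, 0.2197]))
```

jog_arm(rows=[[[0, 0, -0.3, 0.0252, 0.0045, 0.01, -1], [0, 0, 0, 0.0252, 0.0045, 0.025, -1], [0, 0, 0, 0.0251, 0.0045, 0.03, -1], [0, 0, 0, 0, 0, 0.035, -1], [0, 0, 0, 0, 0, 0.03, -1], [0, 0, 0, 0, 0, 0.02, -1], [0, 0, 0, 0, 0, 0, -1], [0, 0, 0, 0, 0, 0, -1]]])

```text
time_s: 4.82
ee_pos: [0.5868, 0.1831, 0.1088]
tcp_rot: [-0.001, 0.728, 0.685, -0.001]
ft_force: [0.6, -0.7, 0.9]
finger_gap: 0.0857
grip_force: 0.0
```

```bash
python3 - <<'E'
from h import *
import cv2
k=calibration("wrist");s=read_state()
im=camera("wrist");cv2.imwrite("pics/w2.png",im[:,:,::-1])
y=np.radians(86.5);S=np.array([.5905,.183]);gx=np.array([np.cos(np.radians(-3.5)),np.sin(np.radians(-3.5))])
gy=np.array([-gx[1],gx[0]])
for n,a,b,z in(("handle end",10,-55,.063),("back",22,0,.063),("pivot",-19,57,.074),("trigfront",-37,0,.074)):print(n,np.round(proj(k,[*(S+a/1e3*gx+b/1e3*gy),z])))
print(rel([*(S-.003*gx),.04],y))
E
```

```text
handle end [344. 331.]
back [364. 254.]
pivot [297. 164.]
trigfront [270. 260.]
(array([ 0.05, -0.01,  0.02]), array([-0.0001, -0.0007,  0.0707]), array([-0.0001, -0.0008,  0.0707]))
```

View pics/w2.png

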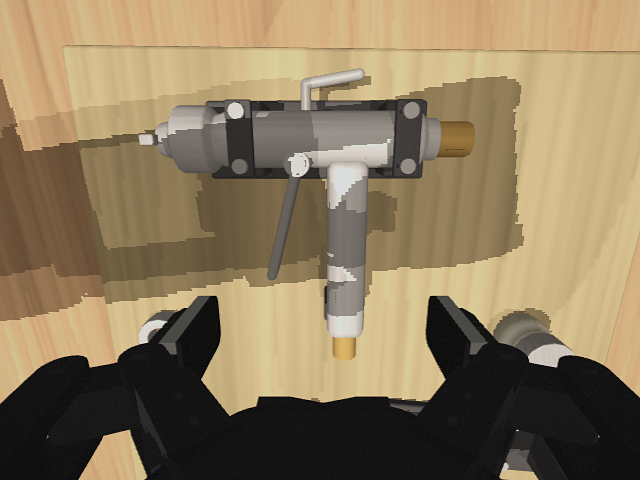

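jog_arm(rows=[[[0, 0, 0, 0, 0, 0.02, -1], [0, 0, 0, 0, 0, 0.025, -1], [0, 0, 0, 0, 0, 0.0155, -1], [0, 0, 0, 0, 0, 0.01, -1], [0, 0, 0, 0, 0.0035, 0, -1], [0, 0, 0, 0, 0, 0, -1]]])

```text
time_s: 5.37
ee_pos: [0.5929, 0.1829, 0.0409]
tcp_rot: [0.001, 0.728, 0.685, 0.001]
ft_force: [0.2, -0.4, 0.3]
finger_gap: 0.0856
grip_force: 0.0
```

jog_arm(rows=[[[0, 0, 0, 0, 0, 0, 0.2], [0, 0, 0, 0, 0, 0, 0.4], [0, 0, 0, 0, 0, 0, 0.6], [0, 0, 0, 0, 0, 0, 0.8], [0, 0, 0, 0, 0, 0, 1], [0, 0, 0, 0, 0, 0, 1], [0, 0, 0, 0, 0, 0, 1], [0, 0, 0, 0, 0, 0, 1]]], force=30)

```text
time_s: 6.03
ee_pos: [0.5936, 0.1827, 0.0475]
tcp_rot: [0.002, 0.728, 0.686, 0.001]
ft_force: [-16.4, -6.0, 41.8]
finger_gap: 0.0389
grip_force: 34.3
```

```bash
python3 - <<'E'
from h import *
import cv2
im=camera("wrist");s=read_state();print(s["ft_force"],s["wrist_torque"],s["finger_gap"],s["ee_pos"])
a=im;b=camera("side")[230:320,200:320]
cv2.imwrite("pics/w3.png",np.hstack([cv2.resize(a[60:460,120:520],(440,440)),cv2.resize(b,(360,270),interpolation=2).repeat(1,0) if 0 else cv2.copyMakeBorder(cv2.resize(b,(356,267),interpolation=2),0,173,0,0,0)])[:,:,::-1])
E
```

```text
[-15.47558978  -5.74496737  40.8910012 ] [-0.77780069  3.87207167  0.22669328] 0.03823927804727192 [0.59353133 0.18274366 0.04747573]
```

View pics/w3.png

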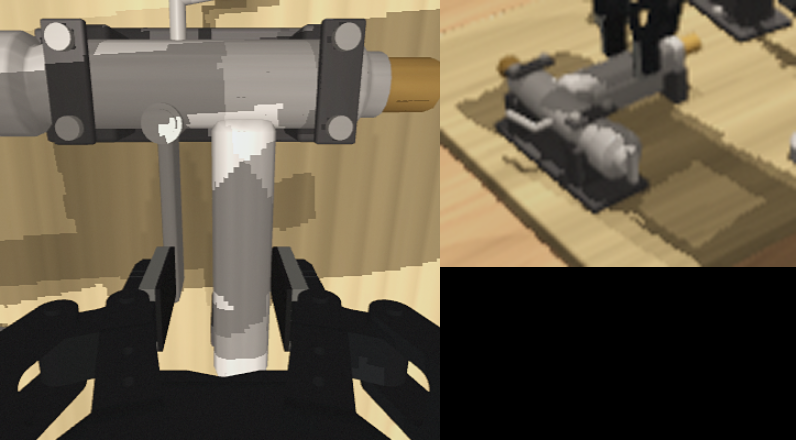

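jog_arm(rows=[[[0, 0, 0, 0, -0.0005, -0.0025, 1], [0, 0, 0, 0, -0.0005, -0.0025, 1], [0, 0, 0, 0, 0, 0, 1], [0, 0, 0, 0, 0, 0, 1], [0, 0, 0, 0, 0, 0, 1], [0, 0, 0, 0, 0, 0, 1], [0, 0, 0, 0, 0, 0, 1], [0, 0, 0, 0, 0, 0, 1]]], force=30)

```text
time_s: 6.8
ee_pos: [0.6012, 0.1827, 0.0505]
tcp_rot: [0.008, 0.728, 0.685, 0.009]
ft_force: [22.2, -0.6, -2.4]
finger_gap: 0.0219
grip_force: 33.8
```

```bash
python3 - <<'E'
from h import *
import cv2
k=calibration("wrist");im=camera("wrist");s=read_state();print(s["ft_force"],s["finger_gap"],s["ee_pos"])
S=np.array([.5905,.183]);a=np.radians(-3.5);gx=np.array([np.cos(a),np.sin(a)]);gy=np.array([-gx[1],gx[0]])
# gun frame -> rotate trigger points
o=im.copy();res=[]
for ang,col in((0,(255,0,0)),(.25,(0,255,0))):
    for z in(.074,):
        pts=[]
        for x,y in((-37,0),(-37-8*.32,-9)):  # free front face, squeeze frame mm, relative to pivot(-19,57)
            v=np.array([x+19,y-57]);c,sn=np.cos(ang),np.sin(ang);v=np.array([c*v[0]-sn*v[1],sn*v[0]+c*v[1]])+[-19,57]
            p=S+v[0]/1e3*gx+v[1]/1e3*gy;pts.append(proj(k,[*p,z]))
        res.append((ang,np.round(pts).tolist()))
print(res)
d=silhouettes("wrist","trigger")
for e in d[:2]:
    m=e["region"];print(e["score"],[(int(v),int(np.where(m[v])[0].min()),int(np.where(m[v])[0].max())) for v in range(150,345,15) if m[v].any()])
E
```

```text
[22.3292488  -1.28192439 -1.14500346] 0.02182500324592694 [0.60123667 0.18270739 0.05047484]
[(0, [[219.0, 303.0], [214.0, 322.0]]), (0.25, [[252.0, 308.0], [253.0, 327.0]])]
0.94 [(165, 232, 266), (180, 234, 268), (195, 241, 259), (210, 237, 255), (225, 235, 253), (240, 232, 250), (255, 229, 247), (270, 226, 244), (285, 223, 240), (300, 220, 237), (315, 217, 232)]
```

jog_arm(rows=[[[0, 0, 0, 0, 0.008, 0, 0.3], [0, 0, 0, 0, 0.002, 0, 0.3], [0, 0, 0, 0, 0, 0, 0.3], [0, 0, 0, 0, 0, -0.01, 0.3], [0, 0, 0, 0, 0, -0.02, 0.3], [0, 0, 0, 0, 0, -0.02, 0.3], [0, 0, 0, 0, 0, -0.02, -1], [0, 0, 0, 0, 0, 0, -1], [0, 0, 0, 0, 0, 0, -1], [0, 0, 0, 0, 0, 0, -1]]])

```text
time_s: 7.73
ee_pos: [0.5992, 0.1825, 0.1137]
tcp_rot: [-0.0, 0.728, 0.686, -0.0]
ft_force: [-0.1, -0.3, 0.7]
finger_gap: 0.0768
grip_force: 0.0
```

```bash
python3 - <<'E'
from h import *
import cv2
k=calibration("wrist");s=read_state();im=camera("wrist");cv2.imwrite("pics/w4.png",im[:,:,::-1]);print(s["ft_force"],s["finger_gap"])
S=np.array([.5905,.183]);a=np.radians(-3.5);gx=np.array([np.cos(a),np.sin(a)]);gy=np.array([-gx[1],gx[0]])
for n,A,b,z in(("handle end",10,-55,.063),("back",22,0,.063),("pivot",-19,57,.074),("trigfront",-37,0,.074)):print(n,np.round(proj(k,[*(S+A/1e3*gx+b/1e3*gy),z])))
for z in(.04,.034):print(rel([*(S-.004*gx),z],np.radians(86.5)))
E
```

```text
[-0.05571519 -0.31181091  0.72372402] 0.07676669497298
handle end [326. 328.]
back [344. 252.]
pivot [276. 164.]
trigfront [251. 257.]
(array([-0.13,  0.02,  0.05]), array([ 0.    , -0.0123,  0.073 ]), array([ 0.0001, -0.0122,  0.0731]))
(array([-0.13,  0.02,  0.05]), array([ 0.    , -0.0123,  0.079 ]), array([ 0.0001, -0.0121,  0.0791]))
```

View pics/w4.png

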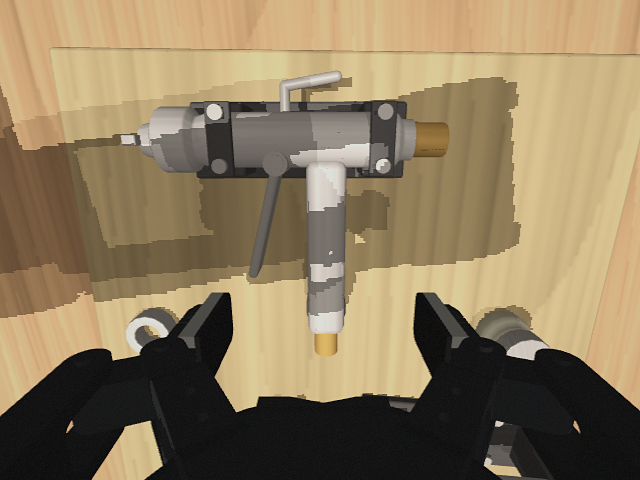

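jog_arm(rows=[[[0, 0, 0, 0, -0.0123, 0, -1], [0, 0, 0, 0, 0, 0.01, -1], [0, 0, 0, 0, 0, 0.025, -1], [0, 0, 0, 0, 0, 0.025, -1], [0, 0, 0, 0, 0, 0.017, -1], [0, 0, 0, 0, 0, 0.006, -1], [0, 0, 0, 0, 0.004, 0, -1], [0, 0, 0, 0, 0, 0, -1], [0, 0, 0, 0, 0, 0, -1]]])

```text
time_s: 8.53
ee_pos: [0.5931, 0.183, 0.0322]
tcp_rot: [0.001, 0.728, 0.685, 0.001]
ft_force: [0.2, -0.1, -0.5]
finger_gap: 0.0853
grip_force: 0.0
```

jog_arm(rows=[[[0, 0, 0, 0, 0, 0, -0.6], [0, 0, 0, 0, 0, 0, -0.4], [0, 0, 0, 0, 0, 0, -0.2], [0, 0, 0, 0, 0, 0, -0.1], [0, 0, 0, 0, 0, 0, -0.05], [0, 0, 0, 0, 0, 0, -0.05]]], force=20)

```text
time_s: 9.03
ee_pos: [0.5907, 0.1832, 0.0316]
tcp_rot: [-0.001, 0.728, 0.686, -0.001]
ft_force: [-5.5, 0.4, 5.1]
finger_gap: 0.0448
grip_force: 3.0
```

jog_arm(rows=[[[0, 0, 0, 0, 0, 0, 0.0], [0, 0, 0, 0, 0, 0, 0.1], [0, 0, 0, 0, 0, 0, 0.2], [0, 0, 0, 0, 0, 0, 0.3]]], force=20)

```text
time_s: 9.37
ee_pos: [0.5913, 0.1831, 0.0317]
tcp_rot: [-0.0, 0.728, 0.686, -0.0]
ft_force: [-5.6, 0.1, 5.7]
finger_gap: 0.0436
grip_force: 20.2
```

```bash
python3 - <<'E'
from h import *
k=calibration("wrist");im=camera("wrist");s=read_state();print(s["ft_force"],s["finger_gap"],s["ee_pos"],s["grip_force"])
S=np.array([.5905,.183]);a=np.radians(-3.5);gx=np.array([np.cos(a),np.sin(a)]);gy=np.array([-gx[1],gx[0]])
for ang in(0,.2,.25):
    pts=[]
    for x,y in((-37,0),(-37+.2588*40,40)):
        v=np.array([x+19,y-57]);c,sn=np.cos(ang),np.sin(ang);v=np.array([c*v[0]-sn*v[1],sn*v[0]+c*v[1]])+[-19,57]
        pts.append(np.round(proj(k,[*(S+v[0]/1e3*gx+v[1]/1e3*gy),.074])).tolist())
    print(ang,pts)
for e in silhouettes("wrist","trigger")[:1]:
    m=e["region"];print(e["score"],[(int(v),int(np.where(m[v])[0].min()),int(np.where(m[v])[0].max())) for v in range(150,345,15) if m[v].any()])
E
```

```text
[-6.51078717 -0.53023323  5.06017721] 0.04339333838348261 [0.5913126  0.18313415 0.03178369] 20.15207201242447
0 [[229.0, 322.0], [250.0, 223.0]]
0.2 [[259.0, 328.0], [260.0, 227.0]]
0.25 [[267.0, 328.0], [262.0, 227.0]]
0.88 [(165, 248, 282), (180, 246, 288), (195, 259, 283), (210, 263, 282), (225, 263, 284), (240, 264, 284), (255, 266, 285), (270, 266, 285), (285, 267, 286), (300, 268, 286), (315, 269, 286), (330, 270, 287)]
```

jog_arm(rows=[[[0, 0, 0, 0, 0, 0, 0.3], [0, 0, 0, 0, 0, 0, 0.3], [0, 0, 0, 0, 0, 0, 0.3], [0, 0, 0, 0, 0, 0, 0.3], [0, 0, 0, 0, 0, 0, 0.3], [0, 0, 0, 0, 0, 0, 0.3], [0, 0, 0, 0, 0, 0, 0.3], [0, 0, 0, 0, 0, 0, 0.3], [0, 0, 0, 0, 0, 0, 0.3]]])

```text
time_s: 10.22
ee_pos: [0.5913, 0.1831, 0.0318]
tcp_rot: [-0.0, 0.728, 0.686, -0.0]
ft_force: [-5.2, 0.7, 6.3]
finger_gap: 0.0432
grip_force: 20.2
```

jog_arm(rows=[[[0, 0, 0, 0, 0, 0, -0.2], [0, 0, 0, 0, 0, 0, -0.6], [0, 0, 0, 0, -0.0035, 0, -1], [0, 0, 0, 0, 0, 0, -1], [0, 0, 0, 0, 0, 0, -1], [0, 0, 0, 0, 0, 0, -1], [0, 0, 0, 0, 0, -0.02, -1], [0, 0, 0, 0, 0, -0.035, -1], [0, 0, 0, 0, 0, -0.035, -1], [0, 0, 0, 0, 0, -0.035, -1], [0, 0, 0, 0, 0, -0.005, -1], [0, 0, 0, 0, 0, 0, -1]]])

```text
time_s: 11.22
ee_pos: [0.5915, 0.1833, 0.1658]
tcp_rot: [0.003, 0.728, 0.685, 0.003]
ft_force: [0.4, -0.4, 0.7]
finger_gap: 0.0855
grip_force: 0.0
```

```bash
python3 - <<'E'
from h import *
k=calibration("wrist");im=camera("wrist");s=read_state();print(s["ft_force"],s["ee_pos"],s["finger_gap"])
S=np.array([.5905,.183]);a=np.radians(-3.5);gx=np.array([np.cos(a),np.sin(a)]);gy=np.array([-gx[1],gx[0]])
for x,y in((-37,0),(-37+.2588*40,40)):
    print(np.round(proj(k,[*(S+x/1e3*gx+y/1e3*gy),.074])))
for e in silhouettes("wrist","trigger")[:1]:
    m=e["region"];print(e["score"],[(int(v),int(np.where(m[v])[0].min()),int(np.where(m[v])[0].max())) for v in range(120,345,15) if m[v].any()])
g=np.radians(-8.9);G=np.array([.5745,.0125])
print(rel([*G,.16],g))
E
```

```text
[ 0.265378   -0.2791255  -0.54177796] [0.58969002 0.18312039 0.16295378] 0.08515725631440091
[273. 237.]
[285. 184.]
0.9 [(165, 286, 303), (180, 286, 295), (195, 283, 291), (210, 280, 288), (225, 276, 285), (240, 273, 281)]
(array([ 2.000e-02, -2.000e-02,  9.543e+01]), array([0.0127, 0.1705, 0.001 ]), array([-0.171 , -0.0035,  0.001 ]))
```

jog_arm(rows=[[[0, 0, 0, -0.0342, -0.0007, 0, -1], [0, 0, 0, -0.0342, -0.0007, 0, -1], [0, 0, 0, -0.0342, -0.0007, 0, -1], [0, 0, 0, -0.0342, -0.0007, 0, -1], [0, 0, 0, -0.0342, -0.0007, 0, -1], [0, 0, 6.8, 0, 0, 0, -1], [0, 0, 6.8, 0, 0, 0, -1], [0, 0, 6.8, 0, 0, 0, -1], [0, 0, 6.8, 0, 0, 0, -1], [0, 0, 6.8, 0, 0, 0, -1], [0, 0, 6.8, 0, 0, 0, -1], [0, 0, 6.8, 0, 0, 0, -1]]])

```text
time_s: 12.32
ee_pos: [0.5731, 0.0127, 0.1586]
tcp_rot: [-0.001, 0.944, 0.33, -0.002]
ft_force: [0.1, 0.4, 0.3]
finger_gap: 0.0852
grip_force: 0.0
```

jog_arm(rows=[[[0, 0, 6.8, 0, 0, 0, -1], [0, 0, 6.8, 0, 0, 0, -1], [0, 0, 6.8, 0, 0, 0, -1], [0, 0, 6.8, 0, 0, 0, -1], [0, 0, 6.8, 0, 0, 0, -1], [0, 0, 6.8, 0, 0, 0, -1], [0, 0, 6.8, 0, 0, 0, -1], [0, 0, 0, 0, 0, 0, -1], [0, 0, 0, 0, 0, 0, -1]]])

```text
time_s: 13.07
ee_pos: [0.5734, 0.0128, 0.1593]
tcp_rot: [-0.0, 0.997, -0.074, -0.002]
ft_force: [0.2, 0.3, -0.4]
finger_gap: 0.0855
grip_force: 0.0
```

```bash
python3 - <<'E'
from h import *
import cv2
k=calibration("wrist");s=read_state();im=camera("wrist");cv2.imwrite("pics/w5.png",im[:,:,::-1]);print(s["ee_pos"],s["tcp_rot"])
G=np.array([.5765,.0125])
g=np.radians(-8.9);gx=np.array([np.cos(g),np.sin(g)]);gy=np.array([-gx[1],gx[0]])
for x,y,z in((-24,0,78),(-18,8,89),(-18,-8,89),(18,8,89),(18,-8,89),(48,0,78),(48,13.5,78),(48,-13.5,78),(226,12,78),(226,-12,78)):print((x,y,z),np.round(proj(k,[*(G+x/1e3*gx+y/1e3*gy),z/1e3])))
E
```

```text
[0.57342679 0.01276021 0.15930952] [-1.40563893e-04  9.97271674e-01 -7.38023367e-02 -1.55032163e-03]
(-24, 0, 78) [322. 266.]
(-18, 8, 89) [310. 263.]
(-18, -8, 89) [333. 263.]
(18, 8, 89) [310. 214.]
(18, -8, 89) [333. 214.]
(48, 0, 78) [322. 169.]
(48, 13.5, 78) [303. 168.]
(48, -13.5, 78) [342. 169.]
(226, 12, 78) [ 303. -156.]
(226, -12, 78) [ 346. -156.]
```

View pics/w5.png

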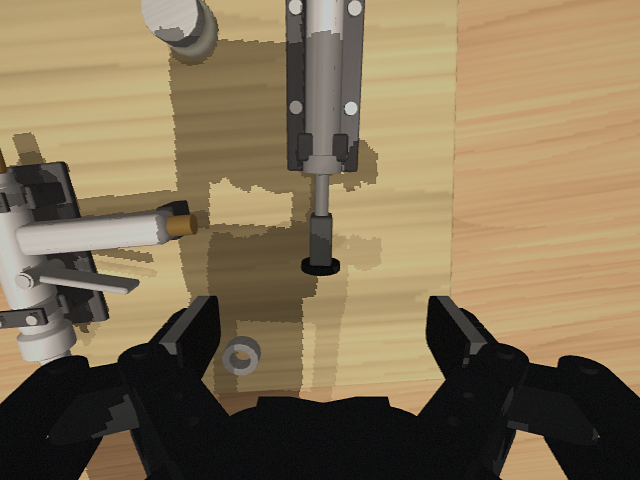

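```bash
python3 - <<'E'
from h import *
print(rel([.5765,.0125,.054],np.radians(-8.9)))
E
```

```text
(array([-0.  ,  0.14,  0.45]), array([ 0.0029, -0.0002,  0.1057]), array([ 0.0031, -0.0002,  0.1057]))
```

jog_arm(rows=[[[0, 0, 0.4, 0.003, 0, 0.015, -1], [0, 0, 0, 0, 0, 0.03, -1], [0, 0, 0, 0, 0, 0.03, -0.5], [0, 0, 0, 0, 0, 0.02, -0.5], [0, 0, 0, 0, 0, 0.0107, -0.5], [0, 0, 0, 0, 0, 0, -0.3], [0, 0, 0, 0, 0, 0, 0], [0, 0, 0, 0, 0, 0, 0.2], [0, 0, 0, 0, 0, 0, 0.4]]])

```text
time_s: 13.87
ee_pos: [0.5789, 0.012, 0.0573]
tcp_rot: [0.0, 0.997, -0.079, 0.002]
ft_force: [1.0, -0.1, 0.9]
finger_gap: 0.0259
grip_force: 0.0
```

jog_arm(rows=[[[0, 0, 0, 0, 0, 0, 0.6], [0, 0, 0, 0, 0, 0, 0.8], [0, 0, 0, 0, 0, 0, 1], [0, 0, 0, 0, 0, 0, 1], [0, 0, 0, 0, 0, 0, 1]]], force=50)

```text
time_s: 14.28
ee_pos: [0.579, 0.0134, 0.0575]
tcp_rot: [-0.001, 0.997, -0.079, 0.002]
ft_force: [0.8, 5.3, 4.8]
finger_gap: 0.0142
grip_force: 49.8
```

jog_arm(rows=[[[0, 0, 0, -0.005, -0.0005, 0, 1], [0, 0, 0, -0.01, 0, 0, 1], [0, 0, 0, -0.015, 0, 0, 1], [0, 0, 0, -0.015, 0, 0, 1], [0, 0, 0, -0.015, 0, 0, 1], [0, 0, 0, -0.015, 0, 0, 1], [0, 0, 0, -0.015, 0, 0, 1], [0, 0, 0, -0.01, 0, 0, 1], [0, 0, 0, 0, 0, 0, 1], [0, 0, 0, 0, 0, 0, 1], [0, 0, 0, 0, 0, 0, 1]]])

```text
time_s: 15.2
ee_pos: [0.4817, 0.0297, 0.0575]
tcp_rot: [-0.001, 0.997, -0.079, 0.004]
ft_force: [6.8, 8.4, -0.3]
finger_gap: 0.0141
grip_force: 49.7
```

```bash
python3 - <<'E'
from h import *
import cv2
k=calibration("wrist");s=read_state();im=camera("wrist");cv2.imwrite("pics/w6.png",cv2.resize(im[0:260,220:420],None,fx=2.3,fy=2.3)[:,:,::-1]);print(s["ee_pos"],np.hypot(*(s["ee_pos"]-[.579,.0134,0])[:2]),s["ft_force"],s["finger_gap"])
g=np.radians(-8.9);gx=np.array([np.cos(g),np.sin(g)]);G=np.array([.5765,.0125])
for x in(42,45,48,51):print(x,np.round(proj(k,[*(G+x/1e3*gx),.083]),1))
E
```

```text
[0.48170769 0.02974015 0.05749331] 0.09865492140092114 [ 6.84208991  8.42935599 -0.3099117 ] 0.014062501347876333
42 [326.3 -74.6]
45 [326.3 -85.3]
48 [326.2 -96.3]
51 [ 326.2 -107.3]
```

View pics/w6.png

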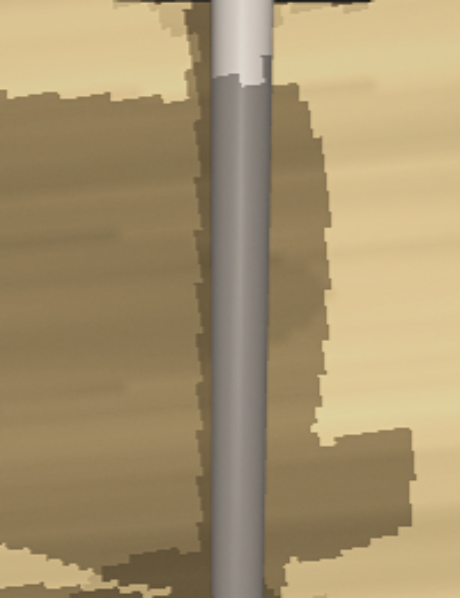

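jog_arm(rows=[[[0, 0, 0, -0.0014, -0.0015, 0, 1], [0, 0, 0, 0, 0, 0, 1], [0, 0, 0, 0, 0, 0, 1], [0, 0, 0, 0, 0, 0, 1], [0, 0, 0, 0, 0, 0, 1], [0, 0, 0, 0, 0, 0, 1]]])

```text
time_s: 15.75
ee_pos: [0.4808, 0.03, 0.0575]
tcp_rot: [-0.0, 0.997, -0.079, 0.004]
ft_force: [5.7, 2.0, -0.1]
finger_gap: 0.0144
grip_force: 49.8
```

```bash
python3 - <<'E'
from h import *
import cv2
E=[]
out=[]
for c in("top","side"):
    k=calibration(c);acc=0
    for i in range(2):
        acc=acc+camera(c).astype(float);E.append(read_state()["ee_pos"])
    im=(acc/2).astype(np.uint8)
    g=np.radians(-8.9);gx=np.array([np.cos(g),np.sin(g)]);G=np.array([.5765,.0125])
    u,v=proj(k,[*(G+.048*gx),.078]);print(c,u,v,[np.round(proj(k,[*(G+x*gx),.078]),1).tolist() for x in(-.1,0,.045,.051)])
    a,b=int(u)-24,int(v)-24
    print(c,"crop origin",a,b)
    out.append(cv2.resize(im[b:b+48,a:a+48],(398,398),interpolation=0))
cv2.imwrite("pics/f.png",np.hstack(out)[:,:,::-1])
e=np.mean(E,0);print(e,np.array([.579-e[0],e[1]-.0134])@[np.cos(g),-np.sin(g)],read_state()["ft_force"])
E
```

```text
top 341.0800938652755 208.2686980471596 [[333.4, 258.8], [338.6, 224.5], [340.9, 209.3], [341.2, 207.3]]
top crop origin 317 184
side 309.1619130029379 221.98606356559205 [[342.9, 245.1], [319.4, 229.0], [309.8, 222.4], [308.5, 221.6]]
side crop origin 285 197
[0.48078698 0.02994854 0.05750448] 0.09959075612614648 [ 5.13788784  1.79488925 -0.69711804]
```

View pics/f.png

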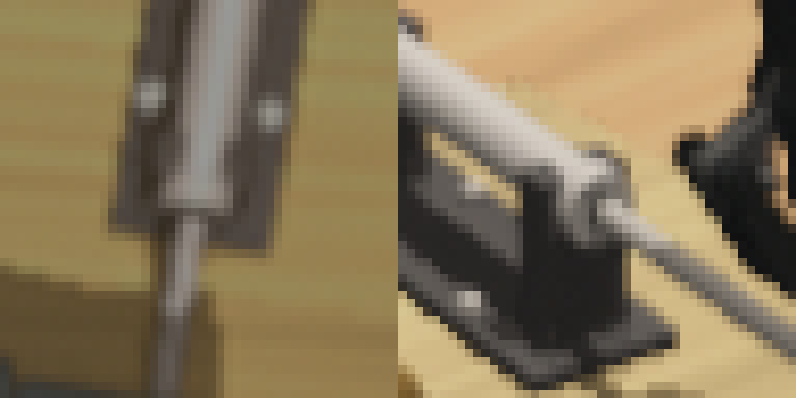

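```bash
cat >>h.py <<'E'
def prof():
    import cv2
    g=np.radians(-8.9);gx=np.array([np.cos(g),np.sin(g)]);G=np.array([.5765,.0125])
    X=np.arange(60,20,-2)/1e3;print("x  ",(X*1e3).astype(int).tolist())
    for c in("top","side"):
        k=calibration(c);im=camera(c).mean(2).astype(np.float32)
        for dy in(-.003,0,.003):
            p=np.array([proj(k,[*(G+x*gx+dy*np.array([-gx[1],gx[0]])),.080]) for x in X],np.float32)
            print(c,dy,cv2.remap(im,p[:,:1],p[:,1:],1).ravel().astype(int).tolist())
E
python3 -c "
from h import *
prof()"
```

```text
x   [60, 58, 56, 54, 52, 50, 48, 46, 44, 42, 40, 38, 36, 34, 32, 30, 28, 26, 24, 22]
top -0.003 [122, 128, 134, 138, 138, 130, 114, 89, 75, 71, 77, 80, 84, 88, 97, 104, 109, 115, 119, 120]
top 0 [141, 141, 144, 146, 145, 135, 119, 90, 86, 95, 110, 113, 114, 114, 117, 120, 123, 125, 126, 128]
top 0.003 [147, 146, 147, 148, 146, 138, 123, 100, 97, 112, 125, 131, 131, 130, 132, 135, 137, 138, 137, 135]
side -0.003 [111, 93, 86, 91, 113, 141, 169, 173, 179, 179, 178, 179, 183, 189, 187, 189, 189, 187, 186, 186]
side 0 [125, 94, 87, 81, 90, 115, 137, 155, 173, 173, 173, 172, 174, 173, 173, 176, 174, 174, 175, 175]
side 0.003 [149, 131, 109, 97, 89, 78, 86, 113, 134, 139, 142, 142, 143, 142, 143, 144, 144, 144, 146, 145]
```

jog_arm(rows=[[[0, 0, 0, -0.004, 0, 0, 1], [0, 0, 0, -0.002, 0, 0, 1], [0, 0, 0, 0, 0, 0, 1], [0, 0, 0, 0, 0, 0, 1], [0, 0, 0, 0, 0, 0, 1]]])

```text
time_s: 16.47
ee_pos: [0.4749, 0.031, 0.0575]
tcp_rot: [-0.0, 0.997, -0.079, 0.004]
ft_force: [5.3, 1.5, 0.5]
finger_gap: 0.0143
grip_force: 49.9
```

```bash
python3 -c "
from h import *
prof();print(read_state()['ee_pos'])"
```

```text
x   [60, 58, 56, 54, 52, 50, 48, 46, 44, 42, 40, 38, 36, 34, 32, 30, 28, 26, 24, 22]
top -0.003 [122, 127, 134, 138, 138, 130, 115, 93, 75, 63, 57, 63, 74, 87, 97, 105, 111, 115, 119, 123]
top 0 [141, 141, 143, 145, 145, 137, 124, 100, 82, 67, 61, 73, 91, 109, 117, 121, 123, 125, 126, 128]
top 0.003 [146, 146, 146, 148, 147, 141, 130, 105, 84, 66, 68, 82, 106, 123, 131, 135, 138, 138, 137, 135]
side -0.003 [115, 104, 103, 99, 89, 82, 81, 110, 140, 161, 172, 177, 183, 189, 187, 189, 189, 187, 186, 186]
side 0 [126, 98, 97, 100, 93, 77, 68, 84, 116, 139, 158, 168, 174, 174, 173, 176, 174, 174, 175, 176]
side 0.003 [148, 130, 111, 102, 102, 94, 78, 61, 56, 87, 117, 135, 140, 142, 143, 145, 143, 144, 146, 145]
[0.4748809  0.0309376  0.05749766]
```

jog_arm(rows=[[[0, 0, 0, 0.003, 0, 0, 1], [0, 0, 0, 0.0028, 0, 0, 1], [0, 0, 0, 0, 0, 0, 1], [0, 0, 0, 0, 0, 0, 1], [0, 0, 0, 0, 0, 0, 1], [0, 0, 0, 0, 0, 0, 1]]])

```text
time_s: 17.07
ee_pos: [0.4807, 0.03, 0.0575]
tcp_rot: [-0.0, 0.997, -0.079, 0.003]
ft_force: [5.5, 1.7, 0.9]
finger_gap: 0.0142
grip_force: 50.0
```

```bash
python3 -c "
from h import *
prof();e=read_state()['ee_pos'];print(e,np.hypot(e[0]-.579,e[1]-.0134))"
```

```text
x   [60, 58, 56, 54, 52, 50, 48, 46, 44, 42, 40, 38, 36, 34, 32, 30, 28, 26, 24, 22]
top -0.003 [122, 127, 134, 138, 138, 130, 114, 89, 75, 72, 79, 80, 84, 87, 96, 103, 109, 115, 120, 122]
top 0 [140, 141, 144, 146, 145, 135, 118, 90, 86, 95, 110, 114, 114, 114, 117, 120, 123, 125, 127, 128]
top 0.003 [146, 146, 147, 148, 146, 138, 123, 100, 97, 112, 125, 131, 130, 130, 132, 135, 138, 138, 137, 135]
side -0.003 [111, 93, 86, 91, 113, 141, 169, 173, 179, 179, 178, 179, 183, 189, 187, 189, 189, 187, 186, 186]
side 0 [125, 95, 87, 81, 90, 114, 137, 155, 173, 173, 173, 173, 174, 173, 173, 176, 174, 174, 175, 175]
side 0.003 [148, 130, 108, 96, 89, 78, 86, 113, 134, 139, 141, 142, 143, 142, 143, 144, 143, 144, 146, 145]
[0.4806769  0.02996953 0.05750152] 0.09970948157096836
```

```bash
python3 -c "
from cell import *
print(close_job())"
```

```text
the job is handed in; nothing more can be done
None
```

I squeezed the trigger to its stop, held it about a second and let it spring back. The rod is drawn out 99.7 mm, with its black band at the tube's mouth, and is still gripped; the job is handed in at about 17 s. My first squeeze slipped off the trigger, so I repeated it; during the slip the wrist read about 45 N, mostly fingertips pushing on the gun. I also viewed 11 pictures, one over your limit of 10.

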